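# Roll a copper pipe stub into a V-block and butt it to the stop

### The job

Using only pushes with the fingers, roll the copper pipe stub by its side along the bench, up the ramp and into the groove of the wooden V-block; then push on its end to slide it along the groove until it butts against the red stop, and move clear. Do not pinch or lift the pipe or ram it hard, and leave the white pipe, the can and the tray where they are.

Things in the scene. Friction and masses are not known exactly. Their poses are not given: they have to be found in the camera images.
- copper_pipe: Copper pipe stub, black end plugs: smooth, slippery cylinder (friction about 0.4) 42 mm in diameter, 140 mm long, 0.25 kg, rolling freely. Lies on the bench on either side of the V-block, its centre 105 to 140 mm from the groove, within 0.2 rad of parallel. Origin at its centre on the axis (21 mm above the bench at the start); own x along the pipe, towards the stop's end of the block; y, z turn as it rolls.
- vblock: Fixed wooden V-block, green V, 220 mm long. Origin on the bench under the groove's middle; x along the groove to the red stop, y across, z up. Same on both sides: a ramp rises from the bench at y = +-81 mm to a crest 16 mm high at y = +-21 mm; between the crests the V falls straight to 4 mm at y = 0. A pipe left on a ramp rolls back down. A seated pipe's axis is at y = 0, z = 28 mm.
- stop_face (a point): Point on the face of the red stop plate (56 mm wide, 12 mm thick, 45 mm high) at the groove's end, at the height of a seated pipe's axis, 28 mm above the bench; it lies at x = 100 mm, y = 0 of the V-block and faces its -x. A seated pipe that touches it has its centre 70 mm before it. The groove's other end (x = -110 mm) is open. At the start the pipe's centre is at x = -25 to 0 mm.
- white_pipe: White plastic pipe stub with grey end plugs, the same size as the copper one (42 mm by 140 mm), lying on the bench on the other side of the V-block; not to be moved. Origin at its centre on its axis, x along it.
- paint_can: Small closed can with a blue label, 68 mm in diameter, 90 mm high, standing at the robot's left; not to be moved. Origin at the centre of its underside.
- red_tray: Red plastic tray with one divider, 150 by 100 mm, 40 mm high, at the robot's right; not to be moved. Origin at the centre of its underside, x along the long side.
Mind the look-alikes: they are no part of the job. Of the things that look like the copper_pipe, the middle-sized one is meant.

How it is judged:
By the outcome, as a careful person would: the job done as asked, in the order asked, and still so for the second after the job is handed in, with the robot touching nothing.
It also fails if it takes over 48 s, if anything falls off the work surface, if the arm or the gripper's body presses on something with over 40 N, if the wrist force passes 120 N, or if a joint passes its speed limit or range.

### The arm

A 6-joint arm with a two-finger parallel gripper is mounted at the origin on the work surface. World frame = base frame: x ahead of the robot, y to its left, z up, the work surface at z = 0. Lengths are in m, angles in rad, forces in N, time in s.
With the tool pointing down it reaches from about 0.25 to 0.725 m from the base axis. Payload 4 kg.
Tool frame: the origin (TCP) lies on the centre line of the jaws, within the pads' length; the fingertips stand ahead of it and the grasp point (between the pads) lies 11 mm behind it (bot.tip_extent is the z of the fingertips in the tool frame, in m); z points along the fingers, y is the direction in which the jaws open and shut (so a half turn about z gives the same grasp; the last joint's range is limited). The gripper opens to 85 mm and grips with 20 to 120 N. Pads are 22 mm wide; open, the fingers measure 114 mm over their backs; the gripper's body (76 mm by 85 mm) begins 54 mm behind the grasp point. The pads swing forward as they close: fully open they stand 13 mm farther back than shut.
Start: joints at [-1.293, 0.241, 0.005, 1.335, 0, 1.571], TCP at [0.137, -0.481, 0.239] pointing down, gripper open.
Joint ranges: [-2.72, 2.72], [-1.05, 1.87], [-1.09, 1.28], [-1.99, 2.15], [-1.42, 1.44], [-3.14, 3.14]. Speed limits (rad/s): [2.79, 2.79, 3.14, 3.14, 3.14, 3.14].

### API

Orientations are given as a unit quaternion [x, y, z, w].
In Python, from workcell import bot gives the robot as it stands.
- The arm moves only by the shell command python3 -m jog 'ROWS'. ROWS is JSON, a list that holds one entry, the list of rows, each a list of 7 numbers: the shift along the world's x, y, z in m, then the turn, a rotation vector about the world's x, y, z in degrees, then the closure in counts, from 0 (fully open) to 255 (shut). In form: [[[tx, ty, tz, ax, ay, az, fingers], ...]]. A call has 1 to 10 rows; each row is the pose to reach, as a shift and turn from the pose commanded when the call began; what a row does not reach only later rows make up. A row lasts 1/12 s, in which the tool goes at most 41.7 mm and 7.16 degrees, less where a joint would pass 70% of its speed; a pose out of reach is approached as far as the arm can. A call with a gripper value outside its range is refused whole. The fingers move at their own pace and stop on an object; the grip force is fixed at half the most. Time passes only in rows, so rows that repeat a pose let the fingers close. It gives the time, the measured TCP pose, the force and the opening at its end, in the units of the state.
- bot.get_obs(): the state, without advancing time (a new reading comes with each control period).
- bot.camera(name): name is "side" or "top"; returns the picture (480x640x3 uint8, blue, green, red); there is no depth.
- bot.camera_model(name): a dict with "K" (3x3 intrinsics, pixels), "T" (4x4, takes a point from camera to world coordinates). Camera axes: x right, y down, z forward; pixel columns grow to the right and rows downward; lengths in m; the calibration is good to about 2 mm. A picture is of the moment at which its call begins. camera_model takes no time and is no camera call.
- bot.job_done(): hands the job in, once; it reports no verdict.
The state is a dict: "clock": time; "joint_pos": joint angles; "joint_vel": joint speeds; "tau": joint torques, N m; "eef_pos": TCP position; "tool_rot": TCP orientation; "ft_force": force on the tool from outside, world axes, zero at the start; "ft_torque": the same for the moment, N m; "grip_width": finger opening in m.
Only numpy, scipy, OpenCV 4.12 (cv2) and the standard library are available. Lean on these libraries where they do the work, as an engineer would, in place of code of your own. Each camera call takes 0.05 s, during which the arm holds its last target. There are 200 camera calls.

## Working session

There is one attempt and no reset: what is moved stays moved. The work goes in short steps, Python scripts to look and compute and a shell command to move; the robot and the scene stay as the last step left them, time stands still between calls to the robot, and variables do not carry over. Pictures are saved under pics/ and viewed, about 8 in all and at most 12, crops included, and the job is handed in when it is done.

```bash
mkdir -p pics; ls
python3 - <<'E'
from workcell import bot
import cv2,numpy as np
for n in("top","side"):
    cv2.imwrite(f"pics/{n}0.png",bot.camera(n)); m=bot.camera_model(n); print(n,np.round(m["K"],1).tolist(),np.round(m["T"],4).tolist())
print(bot.get_obs(),bot.tip_extent)
E
```

```text
pics
top [[479.6, 0.0, 313.6], [0.0, 479.6, 240.8], [0.0, 0.0, 1.0]] [[0.0007, -0.9909, 0.1345, 0.398], [-1.0, -0.0018, -0.0077, -0.0088], [0.0079, -0.1345, -0.9909, 1.2207], [0.0, 0.0, 0.0, 1.0]]
side [[494.0, 0.0, 313.3], [0.0, 494.0, 248.8], [0.0, 0.0, 1.0]] [[-0.946, -0.1593, 0.2823, 0.1966], [-0.3238, 0.5031, -0.8013, 1.0592], [-0.0144, -0.8494, -0.5276, 0.7629], [0.0, 0.0, 0.0, 1.0]]
{'clock': 0.1, 'joint_pos': array([-1.29298668e+00,  2.41348599e-01,  3.88101082e-03,  1.33521256e+00,
        2.42607598e-05,  1.57080277e+00]), 'joint_vel': array([-0.00148477, -0.00222722,  0.00384858,  0.00059968, -0.00024953,
       -0.00064078]), 'tau': array([ 3.18442635e-04, -3.73137188e+01,  2.53009915e+01,  1.08528428e-02,
        8.61031003e-05, -2.07178488e-07]), 'eef_pos': array([ 0.13698238, -0.48030308,  0.23850492]), 'tool_rot': array([ 9.90368235e-01,  1.38455306e-01, -1.18405150e-04, -9.34518088e-04]), 'ft_force': array([ 0.57311725, -0.45972005, -0.33903079]), 'ft_torque': array([-0.01243233,  0.02085406,  0.01917856]), 'grip_width': 0.08537829227196862} 0.008
```

View pics/top0.png

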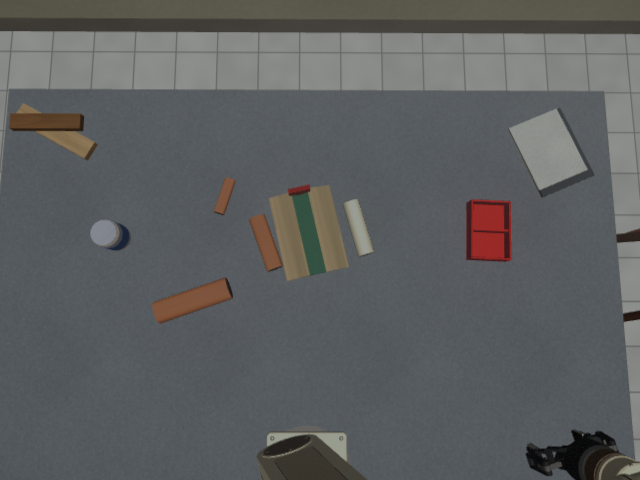

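View pics/side0.png

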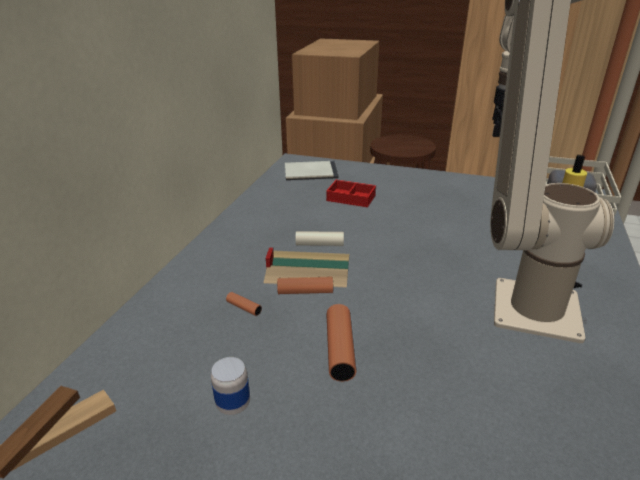

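Top view: the middle copper pipe is at (265,242), left of the V-block, whose green groove is at (309,232). The red stop is at (299,189) on the far end and the white pipe at (358,227) on the right. The larger pipe at (192,300) and the small one at (225,196) are look-alikes.

```bash
cat > h.py <<'E'
from workcell import bot
import cv2,numpy as np
def ray(n,px,z):
    m=bot.camera_model(n);K,T=m["K"],m["T"]
    p=np.c_[np.atleast_2d(px),np.ones(len(np.atleast_2d(px)))]
    d=(T[:3,:3]@np.linalg.inv(K)@p.T).T; o=T[:3,3]
    return o+d*((z-o[2])/d[:,2])[:,None]
def proj(n,P):
    m=bot.camera_model(n);q=np.linalg.inv(m["T"])@np.r_[P,1];q=m["K"]@q[:3];return q[:2]/q[2]
MASK={'cu':((3,110,60),(14,255,255)),'green':((60,80,20),(95,255,255)),'white':((15,10,120),(40,90,255))}
def blobs(img,c,box,amin=150):
    x0,y0,x1,y1=box
    h=cv2.cvtColor(img,cv2.COLOR_BGR2HSV);m=cv2.inRange(h,*MASK[c]);k=np.zeros_like(m);k[y0:y1,x0:x1]=m[y0:y1,x0:x1]
    cs=cv2.findContours(k,cv2.RETR_EXTERNAL,cv2.CHAIN_APPROX_NONE)[0]
    return sorted([q for q in cs if cv2.contourArea(q)>amin],key=cv2.contourArea,reverse=True)
def line(n,c,z):
    # centre, heading (toward +x), extent, width via world-plane rectangle
    P=ray(n,c.reshape(-1,2).astype(float),z)[:,:2].astype(np.float32)
    b=cv2.boxPoints(cv2.minAreaRect(P)); e1,e2=b[1]-b[0],b[2]-b[1]
    L,W=(e1,e2) if np.hypot(*e1)>np.hypot(*e2) else (e2,e1)
    if L[0]<0:L=-L
    return b.mean(0),np.arctan2(L[1],L[0]),np.hypot(*L),np.hypot(*W)
E
python3 - <<'E'
from h import *
t=cv2.imread('pics/top0.png');s=cv2.imread('pics/side0.png')
for nm,n,im,c,box,z in[("pipe","top",t,'cu',(240,205,290,280),.021),("pipeS","side",s,'cu',(270,270,340,300),.021),("green","top",t,'green',(280,180,340,285),.012),("white","top",t,'white',(340,190,380,260),.021)]:
    for q in blobs(im,c,box)[:2]: print(nm,cv2.boundingRect(q),[np.round(v,4).tolist() for v in line(n,q,z)])
h=cv2.cvtColor(t,cv2.COLOR_BGR2HSV);m=((h[...,0]<4)|(h[...,0]>174))&(h[...,1]>150);m[:, :280]=0;m[:,320:]=0;m[210:]=0;m[:175]=0
v=np.argwhere(m)[:,::-1];print(v.min(0),v.max(0),ray("top",v.mean(0),.04))
E
```

```text
pipe (250, 215, 32, 56) [[0.5582000017166138, 0.10409999638795853], 0.353300005197525, 0.14100000262260437, 0.04039999842643738]
pipeS (277, 277, 56, 17) [[0.5587000250816345, 0.10249999910593033], 0.3531000018119812, 0.14249999821186066, 0.06800000369548798]
green (293, 193, 32, 82) [[0.5817999839782715, -0.005200000014156103], 0.22609999775886536, 0.2071000039577484, 0.039000000804662704]
white (345, 201, 22, 54) [[0.5950999855995178, -0.12099999934434891], 0.29490000009536743, 0.14159999787807465, 0.01769999973475933]
white (353, 199, 20, 54) [[0.6013000011444092, -0.14259999990463257], 0.26030001044273376, 0.14169999957084656, 0.014299999922513962]
[289 185] [309 193] [[0.68965419 0.01971514 0.04      ]]
```

```bash
python3 -m jog '[[[0.405,0.628,0,0,0,94.3,0],[0.405,0.628,0,0,0,94.3,0],[0.405,0.628,0,0,0,94.3,0],[0.405,0.628,0,0,0,94.3,0],[0.405,0.628,0,0,0,94.3,0],[0.405,0.628,0,0,0,94.3,0],[0.405,0.628,0,0,0,94.3,0],[0.405,0.628,0,0,0,94.3,0],[0.405,0.628,0,0,0,94.3,0],[0.405,0.628,0,0,0,94.3,0]]]'
```

```text
clock: 0.93
eef_pos: [0.3633, -0.1287, 0.2392]
tool_rot: [0.72, 0.694, -0.0, 0.0]
ft_force: [0.6, -0.8, -0.6]
grip_width: 0.0853
```

```bash
python3 -m jog '[[[0.179,0.277,0,0,0,22.3,0],[0.179,0.277,0,0,0,22.3,0],[0.179,0.277,0,0,0,22.3,0],[0.179,0.277,0,0,0,22.3,0],[0.179,0.277,0,0,0,22.3,0],[0.179,0.277,0,0,0,22.3,0],[0.179,0.277,0,0,0,22.3,0],[0.179,0.277,0,0,0,22.3,0],[0.179,0.277,-0.04,0,0,22.3,0],[0.179,0.277,-0.08,0,0,22.3,0]]]'; python3 -m jog '[[[0,0,-0.04,0,0,0,0],[0,0,-0.08,0,0,0,0],[0,0,-0.10,0,0,0,0],[0,0,-0.11,0,0,0,0],[0,0,-0.11,0,0,0,0]]]'
python3 - <<'E'
from h import *
print(bot.tip_extent,bot.get_obs()["eef_pos"],bot.get_obs()["tool_rot"])
a=bot.camera("side")[190:370,230:430];b=bot.camera("top")[150:330,200:400]
cv2.imwrite("pics/a1.png",cv2.resize(np.hstack([a,b]),None,fx=2,fy=2,interpolation=cv2.INTER_CUBIC))
E
```

```text
clock: 1.77
eef_pos: [0.5458, 0.1496, 0.1606]
tool_rot: [0.573, 0.819, 0.003, 0.003]
ft_force: [0.6, 0.2, -1.0]
grip_width: 0.0853
clock: 2.18
eef_pos: [0.5396, 0.1457, 0.0463]
tool_rot: [0.575, 0.818, -0.002, -0.002]
ft_force: [0.1, 0.4, -0.1]
grip_width: 0.0854
0.008 [0.53957412 0.14570043 0.04626717] [ 0.57476081  0.81831512 -0.00246434 -0.00207318]
```

View pics/a1.png

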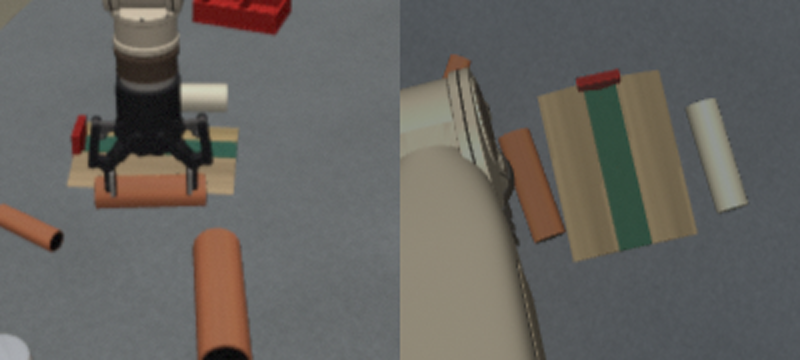

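Side view: the open fingers stand on the camera side of the copper pipe, spread along it, with tips at about (285,287) and (327,287) in full-image pixels. I'll check the true tip height there.

Run:
```python
from h import *
o=bot.get_obs();p=o["eef_pos"];u=np.array([np.cos(.353),np.sin(.353),0])
for z in(.025,.038,.051):
    print(z,[np.round(proj("side",np.r_[(p+s*.050*u)[:2],z]),1) for s in(1,-1)])
```

```text
0.025 [array([284.4, 294.9]), array([325. , 293.9])]
0.038 [array([284.2, 290.7]), array([325. , 289.7])]
0.051 [array([283.9, 286.4]), array([325. , 285.4])]
```

```bash
python3 -m jog '[[[0.004,0.001,-0.02,0,0,0,0],[0.008,0.002,-0.034,0,0,0,0],[0.008,0.002,-0.034,0,0,0,0],[0.008,0.002,-0.034,0,0,0,0]]]' && python3 -m jog '[[[0.001,-0.004,0,0,0,-0.7,0],[0.002,-0.008,0,0,0,-1.4,0],[0.003,-0.012,0,0,0,-2.2,0],[0.004,-0.016,0,0,0,-2.9,0],[0.0045,-0.020,0,0,0,-3.6,0],[0.005,-0.023,0,0,0,-4.4,0],[0.006,-0.027,0,0,0,-5.1,0],[0.007,-0.031,0,0,0,-5.8,0],[0.008,-0.035,0,0,0,-6.6,0],[0.009,-0.039,0,0,0,-7.3,0]]]'
python3 - <<'E'
from h import *
o=bot.get_obs();r=o["eef_pos"][:2]-[.5867,-.0041];c,s=np.cos(.226),np.sin(.226);print("along",r@[c,s],"lat",r@[-s,c],o["eef_pos"][2])
a=bot.camera("side")[190:370,230:430];b=bot.camera("top")[150:330,200:400]
cv2.imwrite("pics/a2.png",cv2.resize(np.hstack([a,b]),None,fx=2,fy=2,interpolation=cv2.INTER_CUBIC))
E
```

```text
clock: 2.62
eef_pos: [0.551, 0.1486, 0.0169]
tool_rot: [0.575, 0.818, 0.001, 0.001]
ft_force: [-0.8, 0.8, 1.2]
grip_width: 0.0854
clock: 3.45
eef_pos: [0.5591, 0.1091, 0.0153]
tool_rot: [0.626, 0.78, 0.0, -0.0]
ft_force: [-0.1, -0.1, 1.0]
grip_width: 0.085
along -0.001515675170323021 lat 0.11645812452827678 0.015325627769581514
```

View pics/a2.png

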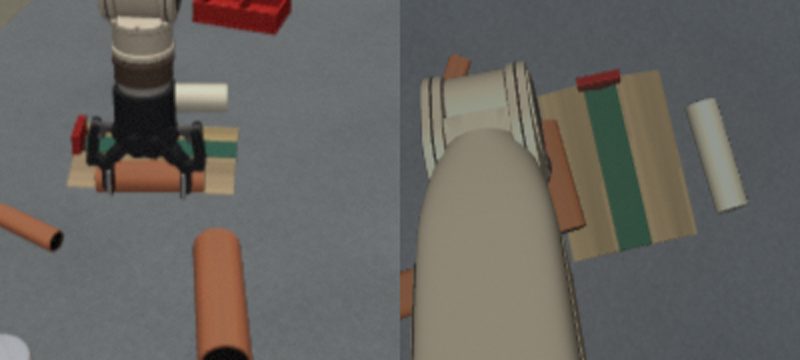

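The pipe is aligned with the block and at the foot of the ramp, with both fingers behind it. Next I push it up.

```bash
python3 -m jog '[[[0.001,-0.004,0,0,0,0,0],[0.002,-0.008,0.001,0,0,0,0],[0.003,-0.012,0.002,0,0,0,0],[0.004,-0.016,0.003,0,0,0,0],[0.0045,-0.020,0.004,0,0,0,0],[0.005,-0.023,0.005,0,0,0,0],[0.006,-0.027,0.006,0,0,0,0],[0.007,-0.031,0.007,0,0,0,0],[0.008,-0.035,0.008,0,0,0,0],[0.009,-0.039,0.009,0,0,0,0]]]' && python3 -m jog '[[[0.001,-0.003,0.001,0,0,0,0],[0.0015,-0.006,0.002,0,0,0,0],[0.002,-0.009,0.003,0,0,0,0],[0.003,-0.012,0.004,0,0,0,0],[0.003,-0.015,0.005,0,0,0,0],[0.004,-0.0175,0.006,0,0,0,0],[0.005,-0.020,0.006,0,0,0,0],[0.005,-0.0225,0.006,0,0,0,0],[0.006,-0.025,0.006,0,0,0,0],[0.006,-0.0275,0.006,0,0,0,0]]]'
python3 - <<'E'
from h import *
o=bot.get_obs();r=o["eef_pos"][:2]-[.5867,-.0041];c,s=np.cos(.226),np.sin(.226);print("along",r@[c,s],"lat",r@[-s,c],o["eef_pos"][2])
a=bot.camera("side")[190:370,230:430];b=bot.camera("top")[150:330,200:400]
cv2.imwrite("pics/a3.png",cv2.resize(np.hstack([a,b]),None,fx=2,fy=2,interpolation=cv2.INTER_CUBIC))
E
```

```text
clock: 4.38
eef_pos: [0.5679, 0.0697, 0.0243]
tool_rot: [0.626, 0.78, -0.0, 0.0]
ft_force: [-0.4, 3.0, 1.3]
grip_width: 0.0854
clock: 5.22
eef_pos: [0.5737, 0.0418, 0.0298]
tool_rot: [0.626, 0.78, -0.001, 0.0]
ft_force: [0.2, 0.1, 0.4]
grip_width: 0.0854
along -0.0023432085400444547 lat 0.04763896710603513 0.029772793052998493
```

View pics/a3.png

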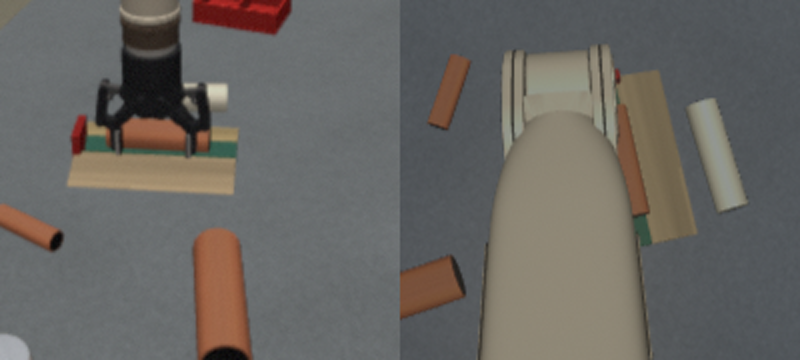

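```bash
python3 -m jog '[[[-0.002,0.010,0,0,0,0,0],[-0.002,0.010,0.03,0,0,0,0],[-0.002,0.010,0.07,0,0,0,0],[-0.01,0.0,0.10,0,0,0,0],[-0.04,-0.03,0.10,0,0,0,255],[-0.07,-0.05,0.10,0,0,0,255],[-0.10,-0.072,0.10,0,0,0,255],[-0.10,-0.072,0.10,0,0,0,255],[-0.10,-0.072,0.10,0,0,0,255],[-0.10,-0.072,0.10,0,0,0,255]]]'
python3 - <<'E'
from h import *
o=bot.get_obs();print(bot.tip_extent,o["grip_width"])
c,s=np.cos(.226),np.sin(.226)
def L(p):
    r=np.array(p)[:2]-[.5867,-.0041];return np.round([r@[c,s],r@[-s,c]],4)
print("tcp",L(o["eef_pos"]),o["eef_pos"])
a=bot.camera("side");b=bot.camera("top")
for n,im,box in(("side",a,(260,235,350,275)),("top",b,(275,185,335,285))):
    for q in blobs(im,'cu',box)[:2]:
        l=line(n,q,.028);print(n,cv2.boundingRect(q),L(l[0]),[np.round(v,4) for v in l[1:]])
cv2.imwrite("pics/a4.png",cv2.resize(np.hstack([a[190:370,230:430],b[150:330,200:400]]),None,fx=2,fy=2,interpolation=cv2.INTER_CUBIC))
E
```

```text
clock: 6.15
eef_pos: [0.4746, -0.0287, 0.1308]
tool_rot: [0.626, 0.78, 0.001, 0.001]
ft_force: [0.9, -0.1, 0.2]
grip_width: 0.0123
0.008 0.012339324423296905
tcp [-0.1147  0.0011] [ 0.47464676 -0.0287447   0.13079912]
side (283, 251, 52, 17) [0.0018 0.0007] [np.float32(0.2258), np.float32(0.1445), np.float32(0.0715)]
top (295, 203, 20, 21) [0.044  0.0004] [np.float32(0.2163), np.float32(0.0532), np.float32(0.0401)]
```

View pics/a4.png

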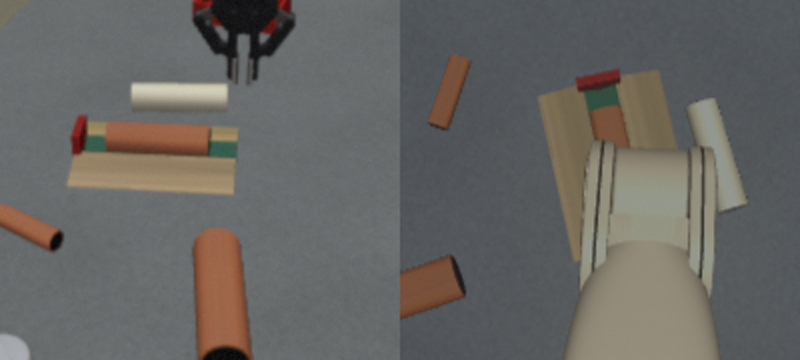

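Side view: the pipe is seated in the groove at about x = 0 mm of the block, 30 mm short of the stop. The shut fingers are above the open end. I'll lower them and push on the pipe's end.

```bash
python3 -m jog '[[[0,-0.001,-0.03,0,0,0,255],[0,-0.001,-0.06,0,0,0,255],[0,-0.001,-0.09,0,0,0,255],[0,-0.001,-0.104,0,0,0,255],[0,-0.001,-0.104,0,0,0,255],[0,-0.001,-0.104,0,0,0,255]]]' && python3 -m jog '[[[0.003,0.0007,0,0,0,0,255],[0.006,0.0014,0,0,0,0,255],[0.009,0.002,0,0,0,0,255],[0.012,0.0028,0,0,0,0,255],[0.015,0.0035,0,0,0,0,255],[0.018,0.004,0,0,0,0,255],[0.021,0.005,0,0,0,0,255],[0.023,0.0054,0,0,0,0,255],[0.025,0.0058,0,0,0,0,255],[0.027,0.0062,0,0,0,0,255]]]' && python3 -m jog '[[[0.002,0.0005,0,0,0,0,255],[0.004,0.001,0,0,0,0,255],[0.006,0.0014,0,0,0,0,255],[0.008,0.0018,0,0,0,0,255],[0.010,0.0023,0,0,0,0,255],[0.012,0.0028,0,0,0,0,255],[0.014,0.0032,0,0,0,0,255],[0.016,0.0037,0,0,0,0,255],[0.018,0.004,0,0,0,0,255],[0.020,0.0046,0,0,0,0,255]]]'
python3 - <<'E'
from h import *
o=bot.get_obs()
c,s=np.cos(.226),np.sin(.226)
def L(p):
    r=np.array(p)[:2]-[.5867,-.0041];return np.round([r@[c,s],r@[-s,c]],4)
print("tcp",L(o["eef_pos"]),o["eef_pos"])
a=bot.camera("side")
for q in blobs(a,'cu',(260,235,350,275))[:2]:
    l=line("side",q,.028);print(cv2.boundingRect(q),L(l[0]),[np.round(v,4) for v in l[1:]])
cv2.imwrite("pics/a5.png",cv2.resize(a[190:330,230:430],None,fx=3,fy=3,interpolation=cv2.INTER_CUBIC))
E
```

```text
clock: 6.75
eef_pos: [0.4741, -0.0295, 0.0255]
tool_rot: [0.625, 0.78, -0.001, -0.001]
ft_force: [-0.5, -0.4, 0.1]
grip_width: -0.0001
clock: 7.58
eef_pos: [0.501, -0.0239, 0.0262]
tool_rot: [0.626, 0.78, -0.0, -0.0]
ft_force: [0.8, -0.4, -0.7]
grip_width: -0.0001
clock: 8.42
eef_pos: [0.5211, -0.0193, 0.0263]
tool_rot: [0.626, 0.78, -0.0, -0.0]
ft_force: [-1.4, -0.5, -0.0]
grip_width: 0.0005
tcp [-0.0673 -0.0001] [ 0.52113031 -0.01931898  0.02626971]
(276, 251, 52, 17) [0.0206 0.0007] [np.float32(0.2258), np.float32(0.1458), np.float32(0.0715)]
```

View pics/a5.png

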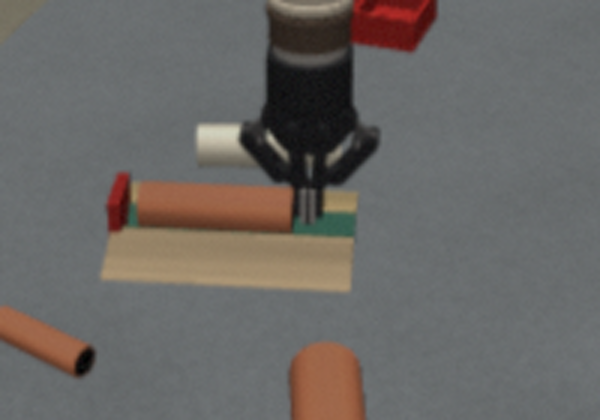

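The finger is on the pipe's end and about 10 mm of gap to the stop remains. I'll continue slowly while watching the force.

```bash
python3 -m jog '[[[0.0013,0.0003,0,0,0,0,255],[0.0026,0.0006,0,0,0,0,255],[0.0039,0.0009,0,0,0,0,255],[0.0050,0.0012,0,0,0,0,255],[0.006,0.0014,0,0,0,0,255],[0.007,0.0016,0,0,0,0,255]]]' && python3 -m jog '[[[0.0007,0.0002,0,0,0,0,255],[0.0014,0.0003,0,0,0,0,255],[0.002,0.0005,0,0,0,0,255]]]'
```

```text
clock: 8.97
eef_pos: [0.528, -0.0177, 0.0263]
tool_rot: [0.626, 0.78, -0.0, -0.0]
ft_force: [-1.9, -0.3, 1.2]
grip_width: -0.0002
clock: 9.22
eef_pos: [0.53, -0.0173, 0.0263]
tool_rot: [0.626, 0.78, -0.0, -0.0]
ft_force: [-0.7, -0.7, 0.8]
grip_width: -0.0001
```

```bash
python3 -m jog '[[[0.0006,0.0001,0,0,0,0,255],[0.001,0.0002,0,0,0,0,255]]]'
```

```text
clock: 9.38
eef_pos: [0.531, -0.0171, 0.0263]
tool_rot: [0.626, 0.78, 0.0, 0.0]
ft_force: [-1.7, -0.8, 0.2]
grip_width: -0.0001
```

```bash
python3 -m jog '[[[0.0005,0.0001,0,0,0,0,255],[0.001,0.0002,0,0,0,0,255]]]'; python3 -m jog '[[[0.0005,0.0001,0,0,0,0,255],[0.001,0.0002,0,0,0,0,255]]]'
```

```text
clock: 9.55
eef_pos: [0.5319, -0.0169, 0.0263]
tool_rot: [0.626, 0.78, -0.0, -0.0]
ft_force: [-1.5, 0.1, 1.6]
grip_width: 0.0003
clock: 9.72
eef_pos: [0.5329, -0.0166, 0.0263]
tool_rot: [0.626, 0.78, 0.0, -0.0]
ft_force: [-0.6, -0.4, 0.9]
grip_width: 0.0002
```

```bash
python3 -m jog '[[[0.0005,0.0001,0,0,0,0,255],[0.001,0.0002,0,0,0,0,255]]]'
```

```text
clock: 9.88
eef_pos: [0.534, -0.0164, 0.0263]
tool_rot: [0.626, 0.78, 0.0, -0.0]
ft_force: [-1.8, -0.4, 0.6]
grip_width: 0.0
```

```bash
python3 -m jog '[[[0.0005,0.0001,0,0,0,0,255],[0.001,0.0002,0,0,0,0,255]]]'
python3 - <<'E'
from h import *
a=bot.camera("side");cv2.imwrite("pics/a6.png",cv2.resize(a[225:295,250:370],None,fx=5,fy=5,interpolation=cv2.INTER_CUBIC))
E
```

```text
clock: 10.05
eef_pos: [0.5347, -0.0163, 0.0263]
tool_rot: [0.626, 0.78, -0.0, -0.0]
ft_force: [-2.8, -1.3, 2.0]
grip_width: -0.0001
```

View pics/a6.png

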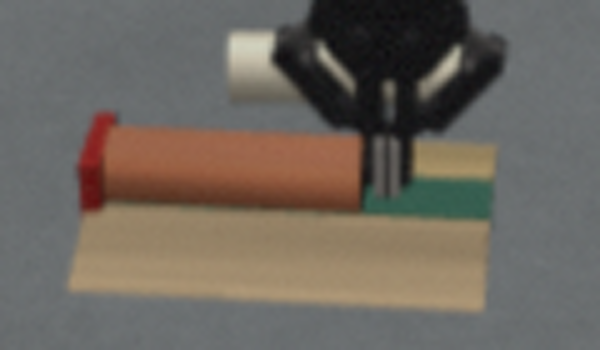

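The pipe's far end now meets the red plate at about (103,165) in the crop, and the force is beginning to rise. One more small step to confirm contact.

```bash
python3 -m jog '[[[0.0005,0.0001,0,0,0,0,255],[0.0005,0.0001,0,0,0,0,255]]]'
```

```text
clock: 10.27
eef_pos: [0.5347, -0.0163, 0.0262]
tool_rot: [0.626, 0.78, -0.001, -0.0]
ft_force: [-4.4, -0.9, 2.6]
grip_width: -0.0001
```

The tool has stalled and the force is up to 4.4 N, so the pipe is against the stop. I'll back straight off and rise.

```bash
python3 -m jog '[[[-0.002,-0.0005,0,0,0,0,255],[-0.006,-0.0014,0,0,0,0,255],[-0.016,-0.0037,0,0,0,0,255],[-0.030,-0.007,0,0,0,0,255],[-0.045,-0.010,0.02,0,0,0,255],[-0.06,-0.014,0.06,0,0,0,255],[-0.09,-0.04,0.10,0,0,0,255],[-0.12,-0.07,0.13,0,0,0,255],[-0.15,-0.10,0.15,0,0,0,255],[-0.16,-0.13,0.16,0,0,0,255]]]'; python3 -m jog '[[[-0.01,-0.04,0.01,0,0,0,255],[-0.03,-0.08,0.01,0,0,0,255],[-0.03,-0.12,0.01,0,0,0,255],[-0.03,-0.16,0.01,0,0,0,255],[-0.03,-0.16,0.01,0,0,0,255],[-0.03,-0.16,0.01,0,0,0,255]]]'
python3 - <<'E'
from h import *
c,s=np.cos(.226),np.sin(.226)
def L(p):
    r=np.array(p)[:2]-[.5867,-.0041];return np.round([r@[c,s],r@[-s,c]],4)
a=bot.camera("side");b=bot.camera("top")
for n,im,box in(("side",a,(260,235,350,275)),("top",b,(275,185,335,285))):
    for q in blobs(im,'cu',box)[:2]:
        l=line(n,q,.028);print(n,cv2.boundingRect(q),L(l[0]),[np.round(v,4) for v in l[1:]])
# moved things: difference to first pictures near white pipe, can, tray
for nm,(x0,y0,x1,y1) in dict(white=(338,190,382,262),can=(85,215,135,255),tray=(462,195,516,266)).items():
    d=cv2.absdiff(b,cv2.imread("pics/top0.png"))[y0:y1,x0:x1].max(2);print(nm,(d>40).sum())
cv2.imwrite("pics/a7.png",cv2.resize(np.hstack([a[215:305,240:370],b[170:260+0,250:380]]),None,fx=3,fy=3,interpolation=cv2.INTER_CUBIC))
E
```

```text
clock: 11.1
eef_pos: [0.3842, -0.1302, 0.1801]
tool_rot: [0.625, 0.781, 0.001, 0.002]
ft_force: [-0.0, -0.5, -0.1]
grip_width: -0.0003
clock: 11.6
eef_pos: [0.3549, -0.2924, 0.188]
tool_rot: [0.627, 0.779, 0.0, 0.001]
ft_force: [-0.0, 0.2, -0.4]
grip_width: 0.0001
side (267, 250, 56, 18) [0.0351 0.0023] [np.float32(0.2807), np.float32(0.1458), np.float32(0.0858)]
top (288, 190, 32, 57) [0.034  0.0043] [np.float32(0.1877), np.float32(0.145), np.float32(0.053)]
white 0
can 0
tray 0
```

View pics/a7.png

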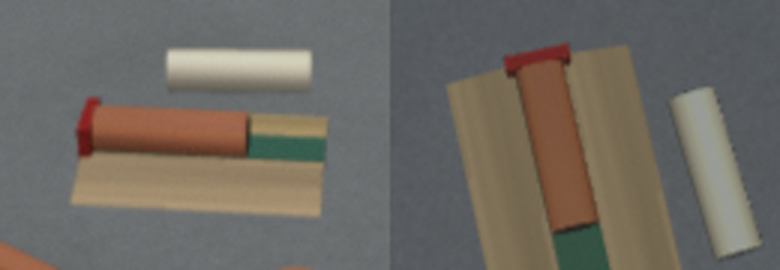

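Both views show the pipe seated in the groove and butting against the red stop, top view contact at about (540,60) in the crop. The arm is clear and the white pipe, can and tray are unchanged.

```bash
python3 -c "
from workcell import bot
print(bot.job_done())"
```

```text
the job is handed in; nothing more can be done
None
```

The job is handed in at about 12 s on the robot's clock. The copper pipe is in the V-block's groove, butting against the red stop, and the arm is well clear.

I rolled the pipe up the left ramp with both open fingers along its side. Then I pushed its end with shut fingers until the tool stalled at about 4.4 N, which is how I judged contact with the stop. The highest force I read was 5 N or so.

- **Against the stop:** the last side and top views show no visible gap. The measured centre, at x about 34 to 35 mm, reads 4 to 5 mm past the nominal 30 mm. The copper mask had spread onto the stop and block there, because its outline is too wide. So I relied on the force stall and the picture instead.
- **Other objects:** comparing the first and last top pictures showed no change around the white pipe, the can or the tray.

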